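Put the drive wheel away in the kit case with the folding lid stay

ROBOT

A 7-joint arm with a two-finger parallel gripper is mounted at the origin on the work surface. World frame = base frame: x ahead of the robot, y to its left, z up, the work surface at z = 0. Lengths are in m, angles in rad, forces in N, time in s.
With the tool pointing down it reaches from about 0.35 to 0.9 m from the base axis. Payload 8.1 kg.
Tool frame: the origin (TCP) lies at the very end of the fingers, on their centre line; the grasp point (between the pads) lies arm.grip_point_offset behind it (arm.grip_point_offset is the distance from the TCP to the grasp point, in m); z points along the fingers, y is the line along which they close (so a half turn about z gives the same grasp; the last joint's range is limited). The gripper opens to 92 mm and grips with 3 to 60 N. Pads are 19 mm wide; open, the fingers measure 130 mm over their backs; the gripper's body (75 mm by 190 mm) begins 47 mm behind the grasp point.
Start: joints at [-1.422, 0.434, 0.025, 1.573, -0.012, 1.134, -0.075], TCP at [0.156, 0.605, 0.227] pointing down, gripper open.
Joint ranges: [-2.62, 2.62], [-0.44, 2.09], [-1.27, 1.32], [0.08, 2.57], [-1.32, 4.46], [0.12, 2], [-2.74, 2.74]. Speed limits (rad/s): [2.22, 2.22, 3.01, 3.01, 3.14, 3.14, 3.14].

INTERFACE

Orientations are given as a rotation vector (axis times angle).
In Python, from cell import arm gives the robot as it stands. The module is installed in compiled form; this text tells all that it offers.
- The arm moves only by the shell command python3 -m creep 'ROWS' [OPENING] [FORCE]. ROWS is JSON, a list of rows, each a list of 6 numbers: the shift along the tool's x, y, z scaled (see below), then the turn, a rotation vector about the tool's x, y, z scaled (see below). A call has 1 to 20 rows; each row shifts and turns the commanded pose from where the row before left it, along the tool's axes as they then stand; what a row does not reach is not made up. The controller multiplies each number of a shift by 0.4 m and each number of a turn by 120 degrees. A row lasts 1/12 s, in which the tool goes at most 41.7 mm and 7.16 degrees, less where a joint would pass 70% of its speed; a pose out of reach is approached as far as the arm can. A call with a number of a shift or a turn outside -1 to 1 is refused whole. A call with a gripper value outside its range is refused whole. OPENING is the closure, from -1 (fully open) to 1 (shut), set as the call begins (- or left out, the last holds). The fingers move at their own pace and stop on an object; FORCE is the grip in N (left out, the last holds). Time passes only in rows, so rows that do not move let the fingers close. It gives the time, the measured TCP pose, the force, the opening and the grip force at its end, in the units of the state.
- arm.observe(): the state, without advancing time (a new reading comes with each control period).
- arm.get_image(name): name is "side" or "top" or "wrist"; returns a dict with "frame" (400x640x3 uint8, red, green, blue), "intrinsics" (3x3 intrinsics, pixels), "rvec" (rotation vector, rad) and "tvec" (3), from world to camera coordinates, as OpenCV has them; the wrist camera has in their place "mount" (4x4, takes a point from camera to tool coordinates, whose origin is the TCP and whose axes are the flange's). Camera axes: x right, y down, z forward; pixel columns grow to the right and rows downward; lengths in m; the calibration is good to about 2 mm. A picture is of the moment at which its call begins: read the wrist's pose just before it. There is no depth.
- arm.sign_off(): hands the job in; it is judged then, once.
The state is a dict: "clock": time; "joints": joint angles; "dq": joint speeds; "joint_efforts": joint torques, N m; "position": TCP position; "ee_rot": TCP orientation; "force": force on the tool from outside, world axes, zero at the start; "ft_torque": the same for the moment, N m; "width": opening from 0.0 (shut) to 1.0 (fully open); "gripper_force": force on a finger pad.
Only numpy, scipy, OpenCV 4.12 (cv2) and the standard library are available. Lean on these libraries where they do the work, as an engineer would, in place of code of your own. Each camera call takes 0.05 s, during which the arm holds its last target. There are 200 camera calls.

TASK

Raise the lid of the kit case and lock its folding stay straight by drawing the knee up past straight against its stop, so that the stay props the lid. Then lay the pink wheel flat inside the case, break the stay's knee downwards, and lower the lid by hand until it is fully shut, without letting it drop. Leave the sensor board, motor, gear and caster where they are.

Things in the scene. Friction and masses are not known exactly. Their poses are not given: they have to be found in the camera images.
- case: The grey kit case, fixed to the table: an open-topped box 160 (x) x 220 (y) x 90 (z) mm with 5 mm walls and a 5 mm floor. Origin: centre of its underside; x points to the hinge side (away from the robot), y to its left, z up. The folding stay is outside its right (-y) wall.
- lid_axis (a point): Middle of the lid's hinge line, on the case's far rim: 80 mm along the case's x, 90 mm above its underside. The hinge line runs along the case's y.
- lid (a joint): Lid angle in rad: 0 shut, grows as it rises; 1.41 with the stay dead straight (its highest), about 1.39 with the stay locked. A plate of 160 x 210 x 8 mm, about 0.35 kg. The hinge is stiff (0.2 N m friction): let go above about 1.1 rad the lid stays where it is, lower down it falls shut.
- lid_bar (a point): Middle of the lid's pull bar: round steel, 10 mm diameter, 100 mm long, parallel to the hinge line, on two posts 35 mm in front of the lid's front edge. It swings 195 mm from the hinge axis; lid shut, it is 94 mm above the table. Pinch it from above, fingers before and behind; it turns in the fingers as the lid swings.
- knee (a joint): Bend of the stay's knee in rad: 0 folded (lid shut), 2.41 dead straight, 2.71 locked (past straight, at its stop). Until straight the knee hangs below the line between the stay's end pivots; locked, it is 11 mm above it. Lifting the lid alone does not lock it. Broken to 30 mm below the line, it leaves the lid at about 1.2 rad.
- knee_knob (a point): Grip point of the knee's knob: a dark round steel pin, 14 mm diameter, standing 50 mm out of the knee to the case's right (-y), parallel to the hinge line; the point is on its axis, 18 mm from its free end. 21 mm above the table with the lid shut, about 115 mm with the stay straight. Pinch it from above, fingers before and behind.
- wheel: The pink silicone wheel lying flat: a disc of 56 mm diameter and 26 mm height, 60 g. Origin: centre of its underside, z up.
- board: Bystander: black photo sensor board, 60 x 40 mm, 15 mm high, origin centre of its underside. Leave it.
- motor: Bystander: small gear motor, 62 x 22 mm and 24 mm high, origin on its underside. Leave it.
- gear: Bystander: steel gear of 52 mm diameter, 22 mm high, origin centre of its underside. Leave it.
- caster: Bystander: ball caster on a 40 mm square plate, 30 mm high, origin centre of its underside. Leave it.
- stay_foot (a point): Pivot of the stay's lower link on the case's right wall, 40 mm in front of the case's centre, 65 mm up. The stay is two steel links, each 75 mm between pivots, 10 to 19 mm outside the wall; the upper one ends on the lid's edge 75 mm from the hinge. Lid raised, the stay slopes up 42 degrees away from the robot: draw the knee up and towards the robot to lock, down and away to break (a few N).
Not all that is in view belongs to the job. There is more than one size of the wheel; the one meant has the size given above.

How it is judged:
On the way, in this order (a step that is already met when the one before it is completed fails the run):
1. the lid is up and its stay locked past straight, with the robot's hand off lid and stay (value of joint lid above 1.25 rad and value of joint knee above 2.6 rad and contact force between each of the arm, the fingers and case below 0.2 N), for 0.2 s.
2. the wheel lies in the case while the locked stay still props the lid (value of joint knee above 2.6 rad and z of wheel in the frame of case below 0.03 m and x of wheel in the frame of case between -0.06 and 0.06 m and y of wheel in the frame of case between -0.09 and 0.09 m and contact force between the fingers and wheel below 0.2 N), for 0.2 s.
At the end, for the whole second after the job is handed in: The lid is shut (within 0.03 rad), its stay folded, and the wheel lies flat (within 0.2 rad) and at rest on the floor of the case (value of joint lid below 0.03 rad and value of joint knee below 0.3 rad and z of wheel in the frame of case below 0.03 m and x of wheel in the frame of case between -0.06 and 0.06 m and y of wheel in the frame of case between -0.09 and 0.09 m and angle between wheel's own z axis and vertical below 0.2 rad and linear speed of wheel below 0.02 m/s); the robot touches nothing.
It fails at once if the lid drops: it falls faster than 2 rad/s in its last 0.4 rad (value of joint lid below 0.4 rad and velocity of joint lid below -2 rad/s).
It fails at once if a bystander is moved by more than 30 mm (distance of any of board, motor, gear, caster from where it was at the start of the episode above 0.03 m).
It also fails if it takes over 72 s, if anything falls off the work surface, if the arm or the gripper's body presses on something with over 40 N, if the wrist force passes 120 N, or if a joint passes its speed limit or range.

## Working session

There is one attempt and no reset: what is moved stays moved. The work goes in short steps, Python scripts to look and compute and a shell command to move; the robot and the scene stay as the last step left them, time stands still between calls to the robot, and variables do not carry over. Pictures are saved under pics/ and viewed, at most 10 in all, crops included, and the job is handed in when it is done.

```bash
mkdir -p pics; cat > h.py <<'E'
import numpy as np, cv2
from scipy.spatial.transform import Rotation as R
from cell import arm
def snap(n,f):
    s=arm.observe(); im=arm.get_image(n); cv2.imwrite('pics/'+f+'.png',im['frame'][:,:,::-1])
    K=np.array(im['intrinsics'])
    if n=='wrist':
        M=np.array(im['mount']); T=np.eye(4); T[:3,:3]=R.from_rotvec(s['ee_rot']).as_matrix(); T[:3,3]=s['position']; W=T@M
    else:
        W=np.eye(4); Rm=R.from_rotvec(np.ravel(im['rvec'])).as_matrix(); W[:3,:3]=Rm.T; W[:3,3]=-Rm.T@np.ravel(im['tvec'])
    np.savez('pics/'+f+'.npz',K=K,W=W); return im['frame']
def ray(f,u,v):
    d=np.load('pics/'+f+'.npz'); r=d['W'][:3,:3]@np.linalg.inv(d['K'])@[u,v,1]; return d['W'][:3,3],r/np.linalg.norm(r)
def onz(f,u,v,z):
    o,r=ray(f,u,v); return o+r*(z-o[2])/r[2]
def tri(*obs):
    A=np.zeros((3,3));b=np.zeros(3)
    for f,u,v in obs:
        o,r=ray(f,u,v);P=np.eye(3)-np.outer(r,r);A+=P;b+=P@o
    return np.linalg.solve(A,b)
def proj(f,p):
    d=np.load('pics/'+f+'.npz'); c=d['K']@(d['W'][:3,:3].T@(np.array(p)-d['W'][:3,3])); return c[:2]/c[2]
E
python3 - <<'E'
from h import *
for n in('top','side'): snap(n,n+'0')
s=arm.observe();print({k:np.round(v,3) for k,v in s.items()});print(arm.grip_point_offset, R.from_rotvec(s['ee_rot']).as_matrix().round(3))
E
```

```text
{'clock': np.float64(0.1), 'joints': array([-1.422,  0.435,  0.025,  1.574, -0.012,  1.134, -0.075]), 'dq': array([-0.002, -0.003, -0.   , -0.003, -0.003, -0.   , -0.002]), 'joint_efforts': array([ 2.0000e-03, -6.6913e+01,  9.8800e-01, -3.1515e+01, -6.1000e-02,
        3.7000e-02,  0.0000e+00]), 'position': array([0.156, 0.605, 0.226]), 'ee_rot': array([-3.950e-01, -3.117e+00,  2.000e-03]), 'force': array([-0.285, -0.354, -1.005]), 'ft_torque': array([-0.036,  0.009, -0.   ]), 'gripper_force': np.float64(0.0), 'width': np.float64(0.997)}
0.0188 [[-0.968  0.249 -0.   ]
 [ 0.249  0.968 -0.001]
 [-0.    -0.001 -1.   ]]
```

View pics/top0.png

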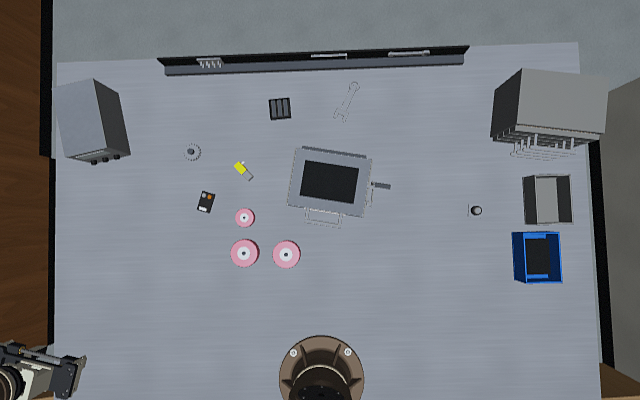

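View pics/side0.png

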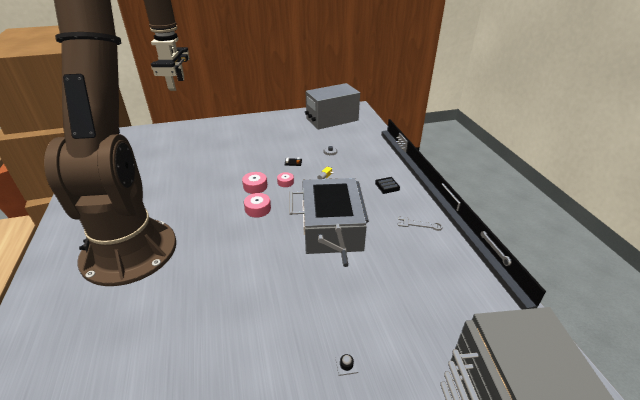

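Top view: case at (330,182), bar near (323,222), knob pin tip (388,186). The pink wheel candidates are (244,217), (244,253) and (286,254), and I need to measure their sizes.

```bash
python3 - <<'E'
from h import *
for f in('top0','side0'):
    im=cv2.imread(f'pics/{f}.png'); h=cv2.cvtColor(im,cv2.COLOR_BGR2HSV)
    m=cv2.inRange(h,(160,50,80),(180,255,255))
    cs,_=cv2.findContours(m,cv2.RETR_EXTERNAL,cv2.CHAIN_APPROX_NONE)
    for c in cs:
        if cv2.contourArea(c)<60: continue
        e=cv2.fitEllipse(c); x,y,w,hh=cv2.boundingRect(c)
        print(f,np.round(e,1) if 0 else e,(x,y,w,hh), onz(f,*e[0],.026).round(4), 'diam', [round(float(np.linalg.norm(onz(f,x,y+hh/2,.02)-onz(f,x+w,y+hh/2,.02))),4)])
for f in('top0','side0'):
  for p in([.0,0,0],[.5,0,0],[.5,0.2,0]): print(f,p,proj(f,p).round(1))
a=cv2.imread('pics/top0.png')[120:275,180:410]; b=cv2.imread('pics/side0.png')[140:275,235:380]
a=cv2.resize(a,None,fx=3.4,fy=3.4,interpolation=cv2.INTER_CUBIC);cv2.imwrite('pics/a.png',a)
b=cv2.resize(b,None,fx=4.4,fy=4.4,interpolation=cv2.INTER_CUBIC);cv2.imwrite('pics/b.png',b)
E
```

```text
top0 ((285.9877014160156, 253.95802307128906), (26.991249084472656, 27.412391662597656), 32.60243606567383) (272, 240, 29, 29) [0.3636 0.0907 0.026 ] diam [0.085]
top0 ((244.21115112304688, 252.63465881347656), (27.02044677734375, 28.00904083251953), 81.02635192871094) (230, 239, 30, 28) [0.3706 0.2128 0.026 ] diam [0.0885]
top0 ((244.32388305664062, 217.27439880371094), (18.11115837097168, 18.8671817779541), 112.77999877929688) (235, 208, 20, 19) [0.4737 0.2107 0.026 ] diam [0.0593]
side0 ((285.1644592285156, 179.1600341796875), (14.586591720581055, 17.08287811279297), 87.51031494140625) (277, 172, 17, 15) [0.4712 0.1954 0.026 ] diam [0.057]
side0 ((255.84576416015625, 194.62506103515625), (26.1357479095459, 50.90150451660156), 172.9688262939453) (242, 172, 29, 46) [0.3662 0.1337 0.026 ] diam [0.0921]
top0 [0.0, 0, 0] [321.  377.6]
top0 [0.5, 0, 0] [316.3 206.5]
top0 [0.5, 0.2, 0] [249.7 208.4]
side0 [0.0, 0, 0] [129.  250.6]
side0 [0.5, 0, 0] [306.9 220.6]
side0 [0.5, 0.2, 0] [293.7 183.5]
```

View pics/a.png

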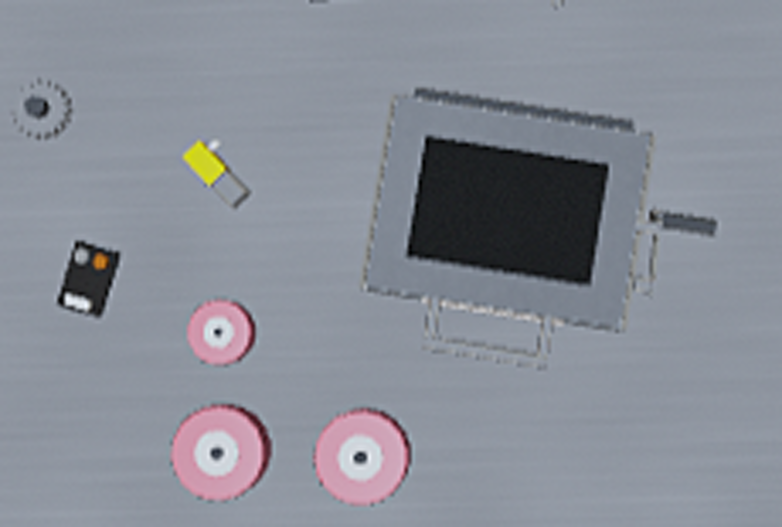

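View pics/b.png

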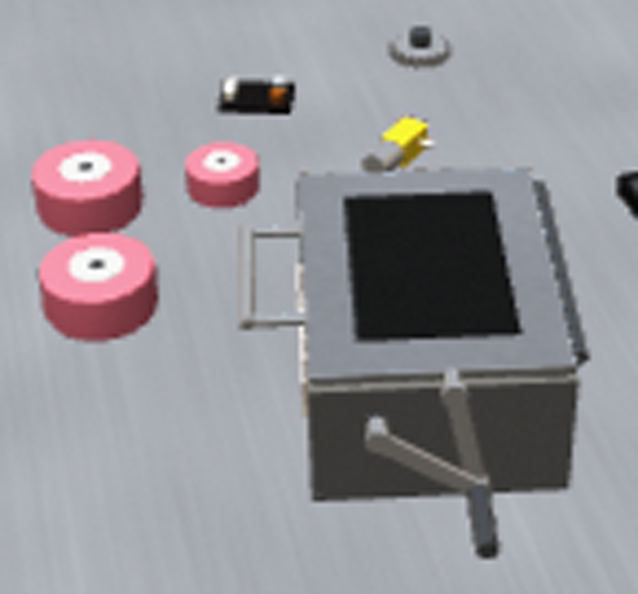

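Only the wheel at top (244,217), side (285,179), fits: about 57 mm across, where the other two, (244,253) and (286,254), are about 83 mm. The enlarged crop confirms it is the small one. Crop a shows the bar ends at (427,347) and (546,365), and the knob running from (655,216) to (716,227). Crop b shows the bar ends at (243,230) and (245,325), and the knob running from (478,488) to (487,552).

```bash
python3 - <<'E'
from h import *
A=lambda u,v:('top0',(u+.5)/3.4-.5+180,(v+.5)/3.4-.5+120)
B=lambda u,v:('side0',(u+.5)/4.4-.5+235,(v+.5)/4.4-.5+140)
for n,a,b in(('barL',(427,347),(243,230)),('barR',(546,365),(245,325)),('knobtip',(716,227),(487,550)),('knobroot',(655,216),(478,488)),
 ('lidNR',(625,331),(308,378)),('lidFR',(653,133),(578,372)),('lidNL',(365,291),(298,172)),('lidFL',(397,96),(532,168)),('wheel',(218,332),(222,160))):
    p=tri(A(*a),B(*b)); print(n,p.round(4),'res',(proj('top0',p)-A(*a)[1:]).round(1),(proj('side0',p)-B(*b)[1:]).round(1), 'topray z.095',onz(*A(*a),.098).round(4))
E
```

```text
barL [0.457  0.0268 0.0958] res [ 0.  -0.3] [-0.3  0. ] topray z.095 [0.4561 0.0267 0.098 ]
barR [ 0.4398 -0.0684  0.0946] res [ 0.  -0.3] [-0.3  0. ] topray z.095 [ 0.439  -0.0683  0.098 ]
knobtip [ 0.5512 -0.2189  0.022 ] res [-0.   0.1] [ 0.1 -0. ] topray z.095 [ 0.5455 -0.2078  0.098 ]
knobroot [ 0.5622 -0.1671  0.0199] res [-0.   0.2] [ 0.2 -0. ] topray z.095 [ 0.5559 -0.1594  0.098 ]
lidNR [ 0.4651 -0.1322  0.1001] res [ 0.  -0.3] [-0.3  0. ] topray z.095 [ 0.4644 -0.1322  0.098 ]
lidFR [ 0.6232 -0.1604  0.0939] res [-0.   0.2] [ 0.2 -0. ] topray z.095 [ 0.623  -0.1601  0.098 ]
lidNL [0.5039 0.0749 0.1017] res [ 0.1 -0.6] [-0.5  0. ] topray z.095 [0.5025 0.0756 0.098 ]
lidFL [0.6617 0.0456 0.0971] res [ 0.1 -0.5] [-0.5  0.1] topray z.095 [0.6601 0.0458 0.098 ]
wheel [0.4738 0.2119 0.0276] res [ 0.  -0.1] [-0.1  0. ] topray z.095 [0.473  0.1953 0.098 ]
```

```bash
cat >> h.py <<'E'
YAW=np.deg2rad(-10.3); ex=np.array([np.cos(YAW),np.sin(YAW),0]); ey=np.array([-ex[1],ex[0],0]); ez=np.array([0,0,1.])
BAR=np.array([.4484,-.0208,.095]); H=BAR+.195*ex; H[2]=.09; C=H-.08*ex; C[2]=0
def case(x,y,z): return C+x*ex+y*ey+z*ez
def barp(t): a=t+.0205; return H+.195*(-np.cos(a)*ex+np.sin(a)*ez)
GO=arm.grip_point_offset
def delta(p,ydir=ex,grip=True):
    """remaining shift (scaled, tool axes) and turn to place grip point at p, tool down, tool y along ydir"""
    s=arm.observe(); M=R.from_rotvec(s['ee_rot']).as_matrix(); t=np.array(p)-(GO*ez if grip else 0)
    T=np.column_stack([np.cross(ydir,-ez),ydir,-ez])
    print('pos',np.round(s['position'],4),'F',np.round(s['force'],1),'shift',(M.T@(t-s['position'])/.4).round(4),'turn',(R.from_matrix(M.T@T).as_rotvec()/np.deg2rad(120)).round(4))
E
python3 -m creep '[[-0.093,-0.022,0,0,0,0.036],[-0.093,-0.022,0,0,0,0.036],[-0.093,-0.022,0,0,0,0.036],[-0.093,-0.022,0,0,0,0.036],[-0.093,-0.022,0,0,0,0.036],[-0.093,-0.022,0,0,0,0.036],[-0.093,-0.022,0,0,0,0.036],[-0.093,-0.022,0,0,0,0.036],[-0.093,-0.022,0,0,0,0.036],[-0.093,-0.022,0,0,0,0.036],[-0.093,-0.022,0,0,0,0.036],[-0.093,-0.022,0,0,0,0.036],[-0.093,-0.022,0,0,0,0.036],[-0.093,-0.022,0,0,0,0.036],[-0.093,-0.022,0,0,0,0.036],[-0.093,-0.022,0,0,0,0.036],[-0.093,-0.022,0,0,0,0.036],[-0.093,-0.022,0,0,0,0.036]]' 0.5 15
python3 - <<'E'
from h import *
delta(BAR+.1*ez); print(arm.observe()['width'])
E
```

```text
clock: 1.6
position: [0.4299, 0.029, 0.2266]
ee_rot: [2.268, 2.174, 0.0]
force: [0.5, -0.3, 0.2]
width: 0.251
gripper_force: 0.0
pos [0.4299 0.029  0.2266] F [ 0.5 -0.3  0.2] shift [-0.1224  0.0514  0.1261] turn [0.0001 0.     0.0656]
0.2513205799651136
```

```bash

python3 -m creep '[[-0.061,0.026,0.03,0,0,0.033],[-0.061,0.025,0.03,0,0,0.033],[0,0,0,0,0,0],[0,0,0,0,0,0]]'
python3 - <<'E'
from h import *
snap('wrist','w1'); delta(BAR+.1*ez)
print('bar ends',[proj('w1',BAR+s*.05*ey).round(1) for s in(1,-1)], 'lid front edge', [proj('w1',case(-.08,s*.105,.098)).round(1) for s in(1,-1)])
E
```

```text
clock: 1.93
position: [0.4465, -0.0205, 0.2022]
ee_rot: [-2.411, -2.013, 0.002]
force: [-0.4, -0.0, 0.4]
width: 0.25
gripper_force: 0.0
pos [ 0.4466 -0.0192  0.2025] F [ 0.4 -0.4 -0.1] shift [-0.0032  0.0051  0.0657] turn [-0.0005  0.0001  0.0015]
bar ends [array([325.6, 141.3]), array([325. , 252.9])] lid front edge [array([372.2,  68.1]), array([361.8, 307.2])]
```

View pics/w1.png

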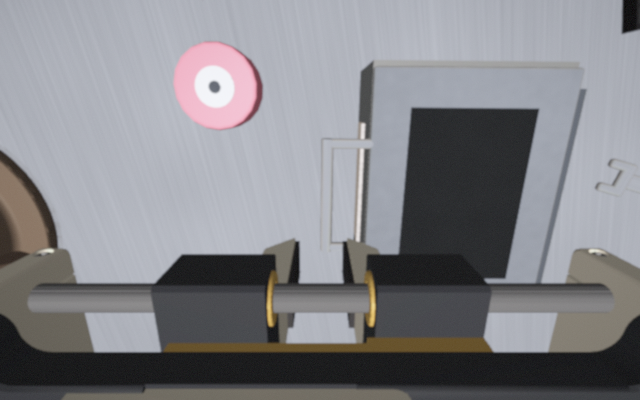

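The bar ends at (326,141) and (326,248) and the lid corner at (372,65) match my model to within a pixel or two. Descending to grip the bar.

```bash

python3 -m creep '[[-0.003,0.005,0.05,0,0,0.0015],[0,0,0.06,0,0,0],[0,0,0.06,0,0,0],[0,0,0.06,0,0,0],[0,0,0.05,0,0,0],[0,0,0.03,0,0,0],[0,0,0.005,0,0,0],[0,0,0,0,0,0]]'
python3 -m creep '[[0,0,0,0,0,0],[0,0,0,0,0,0],[0,0,0,0,0,0],[0,0,0,0,0,0],[0,0,0,0,0,0]]' 1 15
python3 - <<'E'
from h import *
delta(BAR); print(arm.observe()['width']*92)
t=np.linspace(0,1.385,15); P=np.array([barp(a) for a in t]); d=np.diff(P,axis=0)
for r in d: print('[0,%.3f,%.3f,0,0,0]'%(r@ex/.4,-r[2]/.4),end=',')
E
```

```text
clock: 2.65
position: [0.4484, -0.0196, 0.0765]
ee_rot: [-2.409, -2.015, 0.002]
force: [1.4, -0.0, -0.2]
width: 0.25
gripper_force: 0.0
clock: 3.07
position: [0.4513, -0.0206, 0.078]
ee_rot: [2.409, 2.012, 0.006]
force: [6.0, -1.1, -0.7]
width: 0.102
gripper_force: 15.0
pos [ 0.4513 -0.0206  0.078 ] F [ 6.  -1.1 -0.7] shift [-0.0019 -0.0071  0.0046] turn [ 0.0024 -0.0006  0.0003]
9.349900751232074
[0,0.003,-0.048,0,0,0],[0,0.008,-0.048,0,0,0],[0,0.013,-0.046,0,0,0],[0,0.017,-0.045,0,0,0],[0,0.022,-0.043,0,0,0],[0,0.026,-0.041,0,0,0],[0,0.030,-0.038,0,0,0],[0,0.033,-0.035,0,0,0],[0,0.037,-0.031,0,0,0],[0,0.040,-0.028,0,0,0],[0,0.042,-0.024,0,0,0],[0,0.044,-0.019,0,0,0],[0,0.046,-0.015,0,0,0],[0,0.047,-0.010,0,0,0],
```

```bash
sed -i 's/^BAR=.*; H=/BAR=np.array([.4515,-.0212,.095]); H=/' h.py
python3 -m creep '[[0,0.008,0,0,0,0],[0,0.003,-0.048,0,0,0],[0,0.008,-0.048,0,0,0],[0,0.013,-0.046,0,0,0],[0,0.017,-0.045,0,0,0],[0,0.022,-0.043,0,0,0],[0,0.026,-0.041,0,0,0],[0,0.030,-0.038,0,0,0],[0,0.033,-0.035,0,0,0],[0,0.037,-0.031,0,0,0]]'
python3 - <<'E'
from h import *
delta(barp(1.385*9/14));
E
```

```text
clock: 3.9
position: [0.5217, -0.0341, 0.2275]
ee_rot: [-2.405, -2.008, 0.009]
force: [-16.7, 1.8, 15.1]
width: 0.102
gripper_force: 15.0
pos [ 0.5217 -0.0341  0.2275] F [-16.7   1.8  15.1] shift [0.0004 0.0103 0.0055] turn [-0.0047 -0.0006  0.0002]
```

```bash

python3 -m creep '[[0,-0.008,-0.008,0,0,0],[0,0,0,0,0,0]]'
python3 -m creep '[[0,0,0,0,0,0],[0,0,0,0,0,0]]'
```

```text
clock: 4.07
position: [0.5247, -0.0348, 0.2309]
ee_rot: [2.41, 2.011, 0.004]
force: [5.6, -1.9, -6.3]
width: 0.1
gripper_force: 15.0
clock: 4.23
position: [0.5236, -0.0346, 0.2301]
ee_rot: [2.411, 2.012, 0.001]
force: [4.8, -2.1, -5.5]
width: 0.102
gripper_force: 15.0
```

```bash

python3 -m creep '[[0,0.039,-0.025,0,0,0],[0,0.041,-0.022,0,0,0],[0,0,0,0,0,0]]'
python3 -m creep '[[0,0.043,-0.018,0,0,0],[0,0.022,-0.008,0,0,0],[0,0,0,0,0,0]]'
python3 - <<'E'
from h import *
delta(barp(1.385));snap('side','s2')
E
```

```text
clock: 4.48
position: [0.5559, -0.0407, 0.2507]
ee_rot: [2.411, 2.012, 0.001]
force: [-6.0, 1.0, 13.3]
width: 0.1
gripper_force: 15.0
clock: 4.73
position: [0.581, -0.0456, 0.2608]
ee_rot: [2.412, 2.012, 0.001]
force: [-3.3, -0.8, 11.6]
width: 0.101
gripper_force: 15.0
pos [ 0.581  -0.0456  0.2608] F [-3.3 -0.8 11.6] shift [ 0.0021  0.0778 -0.0069] turn [ 0.0005  0.0001 -0.0003]
```

```bash

python3 -m creep '[[0,0.028,-0.013,0,0,0],[0,0.028,-0.007,0,0,0],[0,0,0,0,0,0],[0,0,0,0,0,0]]'
python3 - <<'E'
from h import *
delta(barp(1.385));snap('side','s2')
b=cv2.imread('pics/s2.png')[60:310,200:480]
cv2.imwrite('pics/s2c.png',cv2.resize(b,None,fx=2.4,fy=2.4,interpolation=cv2.INTER_CUBIC))
E
```

```text
clock: 5.12
position: [0.602, -0.0495, 0.2673]
ee_rot: [2.412, 2.012, -0.001]
force: [-0.4, -3.1, 1.6]
width: 0.102
gripper_force: 15.0
pos [ 0.602  -0.0495  0.2673] F [-0.4 -3.1  1.6] shift [0.0023 0.0244 0.0093] turn [ 0.0001  0.0004 -0.0004]
```

View pics/s2c.png

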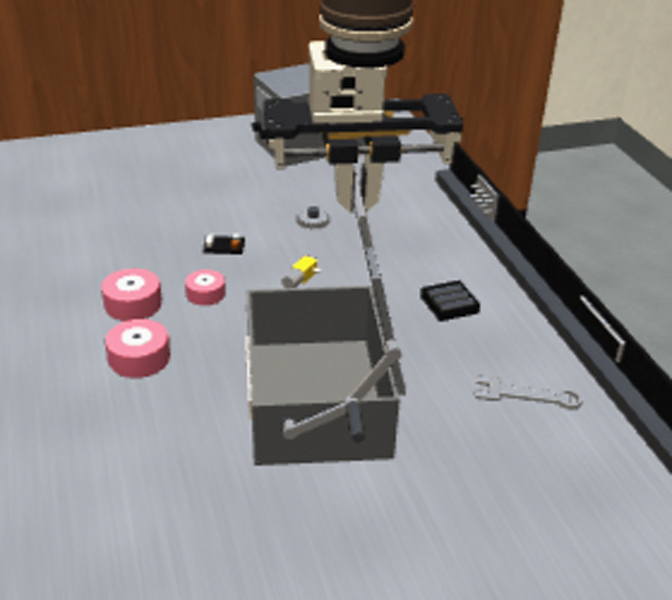

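The side view shows the lid at about 1.3 rad, the fingers on the bar at crop (362,205), and the knee hanging at crop (355,405), so it is not straight yet. A little more.

```bash

python3 -m creep '[[0,0.012,-0.003,0,0,0],[0,0.011,-0.002,0,0,0],[0,0,0,0,0,0],[0,0,0,0,0,0]]'
python3 -m creep '[[0,0,0,0,0,0],[0,0,0,0,0,0],[0,0,0,0,0,0]]' 0.4
python3 -m creep '[[0,0,-0.04,0,0,0],[0,0,-0.09,0,0,0],[0,0,-0.06,0,0,0],[0,0,0,0,0,0]]'
python3 - <<'E'
from h import *
snap('side','s3');snap('top','t3')
b=cv2.imread('pics/s3.png')[120:300,260:460]
cv2.imwrite('pics/s3c.png',cv2.resize(b,None,fx=3.2,fy=3.2,interpolation=cv2.INTER_CUBIC))
for x,z in((.0157,.115),(.0083+.0148,.107)): p=case(x,-.161,z); print(p.round(3),proj('s3',p)); delta(p)
E
```

```text
clock: 5.5
position: [0.6107, -0.0511, 0.2691]
ee_rot: [2.412, 2.012, -0.001]
force: [-1.5, -5.1, 0.6]
width: 0.102
gripper_force: 15.0
clock: 5.75
position: [0.6114, -0.0491, 0.2691]
ee_rot: [-2.41, -2.014, -0.002]
force: [-0.6, -0.2, 0.2]
width: 0.268
gripper_force: 0.0
clock: 6.08
position: [0.6133, -0.0503, 0.3503]
ee_rot: [2.408, 2.011, 0.01]
force: [-0.1, 0.0, -0.7]
width: 0.301
gripper_force: 0.0
[ 0.551 -0.203  0.115] [344.96591458 233.57531326]
pos [ 0.6118 -0.0497  0.3459] F [ 1.  -0.1 -0.8] shift [-0.4046 -0.0819  0.6236] turn [ 0.0009 -0.0005  0.0005]
[ 0.559 -0.204  0.107] [347.83522447 235.83373676]
pos [ 0.6118 -0.0497  0.3459] F [ 1.  -0.1 -0.8] shift [-0.4046 -0.0635  0.6437] turn [ 0.0009 -0.0005  0.0005]
```

View pics/s3c.png

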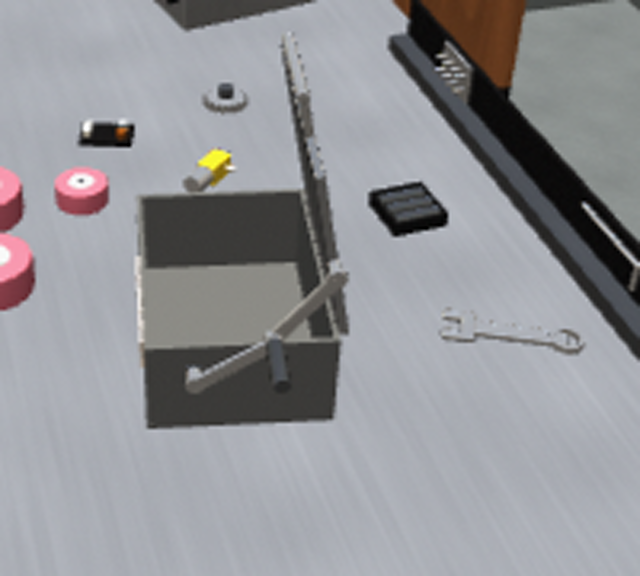

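The lid holds. The knee hangs slightly below the line, with the knob from crop (273,345) to (281,388). I'll triangulate it with the top view.

```bash
python3 - <<'E'
from h import *
for f in('s3','t3'):
    p=proj(f,case(.022,-.155,.107)); g=cv2.cvtColor(cv2.imread(f'pics/{f}.png'),cv2.COLOR_BGR2HSV)
    u,v=p.round().astype(int); print(f,u,v); 
    if f=='t3': print(g[v-9:v+10,u-14:u+16,2])
    else: print(g[v-9:v+14,u-8:u+10,2])
E
```

```text
s3 347 234
[[141 140 140 123 150 141 135 136 152 110 114 135 139 140 140 140 140 141]
 [139 139 140 130 127  92  88  90  84 109 136 140 140 140 139 139 140 141]
 [120 153 178 145  84  79  84  86  81  75  81  83  83  84  67  65  66  65]
 [173 145 107  98  63  75  84  86  85  62  61  61  60  61  60  60  59  60]
 [106  98  96  94  66  74  82  86  86  70  61  59  60  59  59  59  58  60]
 [ 97  93  94  93  71  71  82  86  87  73  61  59  60  60  59  59  60  59]
 [ 95  93  95  81  47  66  81  86  87  73  44  55  59  59  60  58  59  60]
 [ 93  81  64  59  48  68  84  85  86  78  48  57  60  60  59  58  59  59]
 [ 65  60  58  59  59  69  81  86  87  82  60  59  59  61  59  59  59  59]
 [ 60  59  59  59  59  60  79  85  89  86  62  59  60  58  59  59  59  59]
 [ 59  59  60  60  59  56  76  86  90  86  71  61  58  59  59  59  59  59]
 [ 58  59  58  59  58  53  72  85  88  88  69  52  58  59  58  59  60  60]
 [ 59  59  59  59  59  45  69  85  89  86  74  47  57  59  59  58  59  60]
 [ 59  60  59  59  60  49  72  85  89  85  78  54  58  60  60  59  59  60]
 [ 59  59  60  59  60  58  71  68  45  
[... 2323 characters left out ...]
187 158 161 170 132 141
  132 136 104 107 182 175 173 173 172 172 172 172]
 [182 138 161 180 180 180 178 179 179 180 179 180 179 182 182 182 183 183
  183 185 155 154 179 174 174 174 174 173 173 173]
 [183 112 181 180 179 179 177 177 177 177 177 177 176 176 177 177 176 176
  176 176 176 176 175 171 172 172 171 171 171 171]
 [182 111 180 177 176 176 177 175 176 176 175 177 175 175 176 175 174 175
  174 173 173 173 172 172 170 171 171 170 170 170]
 [168 126 178 176 175 175 176 176 176 175 176 176 176 174 173 174 173 174
  174 173 173 173 171 171 172 172 170 171 171 170]
 [146 161 179 177 176 176 176 177 175 176 175 175 174 174 175 174 174 175
  174 173 174 174 173 173 173 173 173 172 172 171]]
```

```bash
python3 - <<'E'
from h import *
t=tri(('t3',394.6,182.7),('s3',348.3,240.4)); print(t,proj('t3',t),proj('s3',t))
g=t+.018*ey; d=g-C; print('grip',g.round(4),'case', (d@ex).round(4),(d@ey).round(4),d[2].round(4)); delta(g)
E
```

```text
[ 0.55489592 -0.21885225  0.10579193] [394.62063326 182.60558337] [348.19303437 240.4110189 ]
grip [ 0.5581 -0.2011  0.1058] case 0.0221 -0.158 0.1058
pos [ 0.6118 -0.0497  0.3459] F [ 1.  -0.1 -0.8] shift [-0.3971 -0.066   0.6467] turn [ 0.0009 -0.0005  0.0005]
```

```bash

python3 -m creep '[[-0.07,-0.011,0,0,0,0],[-0.07,-0.011,0,0,0,0],[-0.07,-0.011,0,0,0,0],[-0.07,-0.011,0,0,0,0],[-0.07,-0.011,0,0,0,0.021],[-0.07,-0.011,0,0,0,0.021],[0,0,0.04,0,0,0],[0,0,0.08,0,0,0],[0,0,0.09,0,0,0],[0,0,0.09,0,0,0],[0,0,0.09,0,0,0],[0,0,0.07,0,0,0],[0,0,0.04,0,0,0],[0,0,0,0,0,0],[0,0,0,0,0,0]]' 0.25
python3 - <<'E'
from h import *
a=YAW-np.deg2rad(5); delta(case(.0221,-.168,.110),np.array([np.cos(a),np.sin(a),0]))
E
```

```text
clock: 7.43
position: [0.5532, -0.2099, 0.144]
ee_rot: [-2.496, -1.904, 0.003]
force: [0.5, -0.7, 0.1]
width: 0.373
gripper_force: 0.0
pos [ 0.5532 -0.2099  0.144 ] F [ 0.5 -0.7  0.1] shift [-0.0006  0.0088  0.1319] turn [-0.0014  0.0001 -0.0003]
```

```bash

python3 -m creep '[[0,0.009,0.03,0,0,0],[0,0,0.05,0,0,0],[0,0,0.04,0,0,0],[0,0,0.012,0,0,0],[0,0,0,0,0,0]]'
python3 -m creep '[[0,0,0,0,0,0],[0,0,0,0,0,0],[0,0,0,0,0,0],[0,0,0,0,0,0],[0,0,0,0,0,0]]' 1 25
python3 - <<'E'
from h import *
a=YAW-np.deg2rad(5); delta(case(.0083-.003,-.168,.123+.006),np.array([np.cos(a),np.sin(a),0])); print(arm.observe()['width']*92)
E
```

```text
clock: 7.85
position: [0.5575, -0.2112, 0.0918]
ee_rot: [-2.497, -1.905, 0.001]
force: [-0.6, 0.3, 0.3]
width: 0.373
gripper_force: 0.0
clock: 8.27
position: [0.5563, -0.2111, 0.0923]
ee_rot: [-2.496, -1.904, 0.002]
force: [-5.2, 1.8, -0.7]
width: 0.145
gripper_force: 25.0
pos [ 0.5563 -0.2111  0.0923] F [-5.2  1.8 -0.7] shift [-0.0034 -0.0418 -0.0446] turn [-0.0011 -0.0001 -0.0002]
13.378747974732743
```

```bash

python3 -m creep '[[0,-0.0065,-0.0075,0,0,0],[0,-0.0065,-0.0075,0,0,0],[0,-0.0065,-0.0075,0,0,0],[0,-0.0065,-0.0075,0,0,0],[0,0,0,0,0,0]]'
python3 -m creep '[[0,-0.0065,-0.0075,0,0,0],[0,-0.0065,-0.0075,0,0,0],[0,0,0,0,0,0]]'
python3 -m creep '[[0,-0.006,-0.007,0,0,0],[0,0,0,0,0,0],[0,0,0,0,0,0]]'
```

```text
clock: 8.68
position: [0.5474, -0.2093, 0.1053]
ee_rot: [2.498, 1.904, 0.001]
force: [-1.2, -4.0, -3.1]
width: 0.145
gripper_force: 25.0
clock: 8.93
position: [0.5422, -0.2081, 0.111]
ee_rot: [2.498, 1.904, -0.0]
force: [-2.0, -5.7, -1.2]
width: 0.145
gripper_force: 25.1
clock: 9.18
position: [0.5401, -0.2077, 0.1132]
ee_rot: [2.497, 1.904, -0.001]
force: [-1.3, -5.6, -6.3]
width: 0.145
gripper_force: 25.1
```

```bash

python3 -m creep '[[0,-0.007,-0.008,0,0,0],[0,-0.003,-0.004,0,0,0],[0,0,0,0,0,0],[0,0,0,0,0,0]]'
python3 -m creep '[[0,0.006,0.007,0,0,0],[0,0,0,0,0,0],[0,0,0,0,0,0],[0,0,0,0,0,0]]' 0.25
python3 - <<'E'
from h import *
snap('side','s4')
b=cv2.imread('pics/s4.png')[120:300,260:460]
cv2.imwrite('pics/s4c.png',cv2.resize(b,None,fx=3.2,fy=3.2,interpolation=cv2.INTER_CUBIC))
E
```

```text
clock: 9.52
position: [0.5394, -0.2068, 0.1176]
ee_rot: [2.493, 1.902, 0.003]
force: [12.7, -9.2, -24.5]
width: 0.148
gripper_force: 25.1
clock: 9.85
position: [0.5389, -0.2058, 0.1155]
ee_rot: [-2.498, -1.905, -0.001]
force: [-1.3, -0.7, 0.5]
width: 0.358
gripper_force: 0.0
```

View pics/s4c.png

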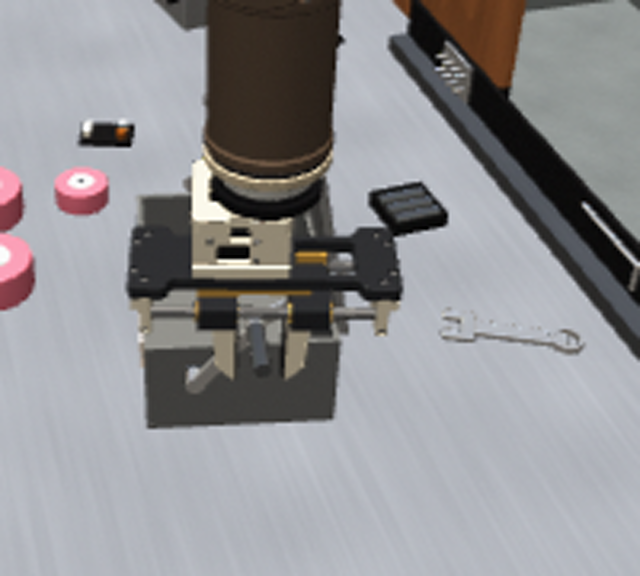

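```bash

python3 -m creep '[[0,0,-0.04,0,0,0],[0,0,-0.08,0,0,0],[0,0,-0.09,0,0,0],[0,-0.04,-0.09,0,0,0],[0,-0.07,-0.07,0,0,0],[0.03,-0.08,0,0,0,0],[0.09,-0.02,0,0,0,0],[0.1,0,0,0,0,0],[0.1,0,0,0,0,0],[0.1,0,0,0,0,0],[0.1,0,0,0,0,0],[0.1,0,0,0,0,0],[0.1,0,0,0,0,0],[0,0,0,0,0,0]]' -0.8
python3 - <<'E'
from h import *
snap('side','s5');snap('top','t5')
delta([.4738,.2115,.12],-ey); print(arm.observe()['joints'].round(2))
b=cv2.imread('pics/s5.png')[120:300,260:460]; c=cv2.imread('pics/t5.png')[130:270,220:420]
b=cv2.resize(b,(500,450),interpolation=cv2.INTER_CUBIC)
cv2.imwrite('pics/s5c.png',b)
E
```

```text
clock: 11.07
position: [0.5345, 0.1036, 0.2627]
ee_rot: [-2.485, -1.917, -0.003]
force: [-0.1, 0.7, 0.4]
width: 0.9
gripper_force: 0.0
pos [0.5337 0.0957 0.2629] F [-0.2 -0.9  0.5] shift [ 0.2404 -0.2197  0.4044] turn [-1.000e-04  2.000e-04  7.099e-01]
[-0.72  0.29  0.58  1.76 -0.17  1.15 -0.35]
```

View pics/s5c.png

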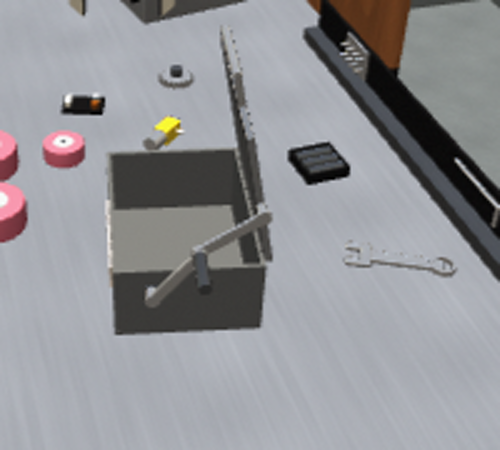

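The stay is locked: the knee at (200,252) lies above the line from the foot (152,297) to the lid end (265,215). Going to the wheel.

```bash

python3 -m creep '[[0.06,-0.055,0.04,0,0,0],[0.06,-0.055,0.04,0,0,0],[0.06,-0.055,0.04,0,0,0],[0.06,-0.055,0.04,0,0,0],[0,0,0,0,0,0.059],[0,0,0,0,0,0.059],[0,0,0,0,0,0.059],[0,0,0,0,0,0.059],[0,0,0,0,0,0.059],[0,0,0,0,0,0.059],[0,0,0,0,0,0.059],[0,0,0,0,0,0.059],[0,0,0,0,0,0.059],[0,0,0,0,0,0.059],[0,0,0,0,0,0.059],[0,0,0,0,0,0.059],[0,0,0,0,0,0]]'
python3 - <<'E'
from h import *
delta([.4738,.2115,.03],-ey); print(arm.observe()['joints'].round(2))
f=snap('wrist','w6'); h=cv2.cvtColor(f,cv2.COLOR_RGB2HSV); m=cv2.inRange(h,(160,50,80),(180,255,255))
for c in cv2.findContours(m,cv2.RETR_EXTERNAL,cv2.CHAIN_APPROX_NONE)[0]:
    if cv2.contourArea(c)>300: e=cv2.fitEllipse(c); print(e,cv2.boundingRect(c),onz('w6',*e[0],.026))
print(proj('w6',[.4738,.2115,.026]))
E
```

```text
clock: 12.58
position: [0.4744, 0.2081, 0.1994]
ee_rot: [-3.128, 0.294, -0.0]
force: [-0.0, -0.5, 0.6]
width: 0.9
gripper_force: 0.0
pos [0.4744 0.2081 0.1994] F [-0.  -0.5  0.6] shift [-0.0031 -0.0079  0.4705] turn [-0.0001 -0.     -0.0038]
[-1.18  0.37  0.88  1.92 -0.33  1.01 -1.9 ]
((332.9953918457031, 261.2694091796875), (59.26527404785156, 69.01789093017578), 93.24787902832031) (298, 231, 71, 53) [0.3794521  0.21161354 0.026     ]
((443.81640625, 241.0705108642578), (42.055904388427734, 69.67462921142578), 118.20769500732422) (405, 218, 74, 56) [0.38093309 0.08533209 0.026     ]
((316.39361572265625, 181.68902587890625), (50.7867317199707, 51.618717193603516), 2.932732582092285) (291, 156, 52, 52) [0.4744554  0.21249742 0.026     ]
[317.43699506 182.11103294]
```

```bash

python3 -m creep '[[-0.002,-0.009,0.05,0,0,-0.004],[0,0,0.08,0,0,0],[0,0,0.09,0,0,0],[0,0,0.09,0,0,0],[0,0,0.08,0,0,0],[0,0,0.06,0,0,0],[0,0,0.026,0,0,0],[0,0,0,0,0,0]]'
python3 -m creep '[[0,0,0,0,0,0],[0,0,0,0,0,0],[0,0,0,0,0,0],[0,0,0,0,0,0],[0,0,0,0,0,0]]' 1 12
python3 -m creep '[[0,0,-0.05,0,0,0],[0,0,-0.09,0,0,0],[0,0,-0.1,0,0,0],[0,0,-0.1,0,0,0],[0,0,-0.06,0,0,0],[0,0,0,0,0,0]]'
python3 - <<'E'
from h import *
delta(case(-.022,0,.17),-ey); print(arm.observe()['width']*92,arm.observe()['joints'].round(2))
E
```

```text
clock: 13.3
position: [0.4732, 0.2121, 0.0073]
ee_rot: [3.129, -0.266, -0.004]
force: [-0.9, 0.1, 0.2]
width: 0.897
gripper_force: 0.0
clock: 13.72
position: [0.4748, 0.2138, 0.0097]
ee_rot: [-3.129, 0.268, -0.002]
force: [-0.5, -0.9, 6.8]
width: 0.609
gripper_force: 12.0
clock: 14.22
position: [0.477, 0.2141, 0.1739]
ee_rot: [-3.125, 0.268, -0.01]
force: [0.9, 0.3, -0.9]
width: 0.608
gripper_force: 12.0
pos [0.477  0.2141 0.1739] F [ 0.9  0.3 -0.9] shift [0.2696 0.5929 0.0548] turn [-0.0028 -0.0027  0.0041]
55.923334972047556 [-1.16  0.4   0.86  1.94 -0.38  0.95 -1.86]
```

```bash

python3 -m creep '[[0.02,0.05,0,0,0,0],[0.034,0.074,0,0,0,0],[0.034,0.074,0,0,0,0],[0.034,0.074,0,0,0,0.004],[0.034,0.074,0,0,0,0],[0.034,0.074,0,0,0,0],[0.034,0.074,0,0,0,0],[0.034,0.074,0,0,0,0],[0.012,0.025,0,0,0,0],[0,0,0,0,0,0],[0,0,0,0,0,0]]'
python3 - <<'E'
from h import *
delta(case(-.022,0,.024+GO),-ey); print(arm.observe()['width']*92,arm.observe()['joints'].round(2))
E
```

```text
clock: 15.13
position: [0.5387, -0.0393, 0.1684]
ee_rot: [-3.128, 0.284, 0.001]
force: [-0.3, -0.7, -1.3]
width: 0.609
gripper_force: 12.0
pos [ 0.5387 -0.0393  0.1684] F [-0.3 -0.7 -1.3] shift [ 0.0102 -0.0053  0.3611] turn [-0.0001  0.0003 -0.0006]
56.003419103364806 [-0.63  0.45  0.84  1.9  -0.4   0.97 -1.35]
```

```bash

python3 -m creep '[[0.01,-0.005,0.04,0,0,0],[0,0,0.07,0,0,0],[0,0,0.07,0,0,0],[0,0,0.07,0,0,0],[0,0,0.05,0,0,0],[0,0,0,0,0,0]]'
python3 -m creep '[[0,0,0.03,0,0,0],[0,0,0.02,0,0,0],[0,0,0.008,0,0,0],[0,0,0,0,0,0],[0,0,0,0,0,0]]'
```

```text
clock: 15.63
position: [0.5404, -0.0351, 0.0451]
ee_rot: [-3.129, 0.277, 0.011]
force: [-0.3, 0.1, -1.2]
width: 0.607
gripper_force: 12.0
clock: 16.05
position: [0.5438, -0.0378, 0.0261]
ee_rot: [-3.129, 0.282, -0.001]
force: [-0.5, 0.0, -0.9]
width: 0.609
gripper_force: 12.0
```

```bash

python3 -m creep '[[0,0,0.012,0,0,0],[0,0,0,0,0,0],[0,0,0,0,0,0]]'
python3 -m creep '[[0,0,0,0,0,0],[0,0,0,0,0,0],[0,0,0,0,0,0],[0,0,0,0,0,0]]' -0.5
python3 -m creep '[[0,0,-0.03,0,0,0],[0,0,-0.07,0,0,0],[0,0,-0.08,0,0,0],[0,0,-0.08,0,0,0],[0,0,-0.08,0,0,0],[0,0,-0.08,0,0,0],[0,0,-0.06,0,0,0],[0,0,0,0,0,0],[0,0,0,0,0,0]]'
python3 - <<'E'
from h import *
for n in('wrist','side'):
    f=snap(n,n+'7'); h=cv2.cvtColor(f,cv2.COLOR_RGB2HSV); m=cv2.inRange(h,(160,50,60),(180,255,255))
    for c in cv2.findContours(m,cv2.RETR_EXTERNAL,cv2.CHAIN_APPROX_NONE)[0]:
        if cv2.contourArea(c)>40: e=cv2.fitEllipse(c); p=onz(n+'7',*e[0],.031)-C; print(n,np.round(e[0],1),np.round(e[1],1),cv2.boundingRect(c),'case',(p@ex).round(3),(p@ey).round(3))
a=YAW-np.deg2rad(8); delta(case(.0035,-.168,.14),np.array([np.cos(a),np.sin(a),0])); 
E
```

```text
clock: 16.3
position: [0.5434, -0.0379, 0.0208]
ee_rot: [-3.129, 0.282, -0.0]
force: [0.3, -0.3, -1.4]
width: 0.605
gripper_force: 12.0
clock: 16.63
position: [0.5435, -0.0379, 0.0208]
ee_rot: [-3.129, 0.282, -0.0]
force: [-0.8, 0.5, 0.3]
width: 0.746
gripper_force: 0.0
clock: 17.38
position: [0.544, -0.038, 0.2145]
ee_rot: [-3.128, 0.282, -0.005]
force: [-0.9, -0.5, 0.2]
width: 0.752
gripper_force: 0.0
wrist [232.4 347.9] [13.4 19.5] (224, 339, 20, 15) case -0.243 0.114
wrist [261.8 325.5] [30.4 43.8] (237, 312, 43, 32) case -0.209 0.074
wrist [320.8 181.4] [43.8 46.9] (296, 161, 51, 45) case -0.023 -0.0
side [323.7 220. ] [14.4 20.1] (315, 213, 19, 15) case -0.024 -0.008
side [255.8 194.6] [26.1 50.9] (242, 172, 29, 46) case -0.226 0.13
pos [ 0.5427 -0.0376  0.2124] F [ 0.1 -0.5 -1.4] shift [0.0645 0.4204 0.2278] turn [-4.000e-04  3.000e-04 -6.832e-01]
```

```bash
python3 - <<'E'
from h import *
p=proj('side7',case(.008,-.178,.123)).round().astype(int); g=cv2.cvtColor(cv2.imread('pics/s5.png'),cv2.COLOR_BGR2HSV)[...,2]
s=g[p[1]-9:p[1]+10,p[0]-8:p[0]+9]; ys,xs=np.where(s<50); print(p,xs.mean()+p[0]-8,ys.mean()+p[1]-9,len(xs)); print(s)
q=proj('t3',case(.008,-.155,.123)).round().astype(int); g=cv2.cvtColor(cv2.imread('pics/t5.png'),cv2.COLOR_BGR2HSV)[...,2]
print(q);print(g[q[1]-8:q[1]+9,q[0]-2:q[0]+14])
E
```

```text
[343 236] 342.0 235.38888888888889 18
[[ 94  93 102  76  81  85  86  78  71  96 101 100 100  85  83  83  82]
 [ 93  87  66  65  79  85  86  77  57  60  61  62  60  59  60  60  59]
 [ 80  63  59  59  78  84  87  80  58  58  58  60  59  59  60  59  58]
 [ 64  59  59  81  81  85  86  83  65  60  60  60  59  59  58  59  58]
 [ 59  59  59  57  78  85  87  85  72  61  59  59  59  59  59  60  59]
 [ 60  59  59  52  75  85  86  87  74  49  57  60  61  59  59  59  59]
 [ 59  59  59  54  75  82  85  85  77  53  56  60  59  58  58  59  59]
 [ 59  59  60  59  73  67  46  46  44  51  58  60  58  59  59  59  59]
 [ 60  59  59  59  52  44  42  43  43  45  57  59  58  59  59  60  59]
 [ 59  59  60  59  52  43  41  41  42  48  58  59  58  58  59  59  59]
 [ 60  58  58  59  58  45  43  44  46  57  59  61  59  59  59  59  60]
 [ 58  60  59  58  58  58  59  59  59  59  58  59  58  60  59  60  58]
 [ 60  60  59  58  58  59  59  58  58  59  59  60  60  60  58  58  60]
 [ 58  60  59  59  59  59  59  60  60  58  59  59  59  60  58  60  60]
 [ 59  60  60  58  59  59  60  58  59  59  59  58  59  59  58  59  5
[... 737 characters left out ...]
 175 173 170 169 168 169 168]
 [ 85  77  98  82 108 134 128 160 164 157 163 175 172 172 171 170]
 [104 100  98  95  94  91  86  77 103  78 116 180 174 173 173 172]
 [100 100 100 101 103 101 103 100  96  89 114 179 172 171 171 170]
 [ 86  91  94  99  97 101 100 101 101  98 121 178 172 170 170 170]
 [132 111 119 103  89  99  88  92  94  92 137 176 172 170 169 170]
 [185 161 165 147 135 142 132 115 116 100 168 176 172 171 172 171]
 [176 177 178 179 180 181 182 159 162 143 179 174 171 171 172 171]
 [173 173 174 174 174 173 175 175 175 175 171 171 171 169 169 168]
 [172 171 172 172 172 171 172 170 171 171 170 170 169 169 169 168]
 [174 173 172 173 171 171 172 171 172 171 171 171 170 169 171 169]]
```

```bash
python3 - <<'E'
from h import *
t=tri(('t3',395.1,188.0),('s5',342.2,235.5)); d=t-C; print(t,proj('t3',t),(d@ex).round(4),(d@ey).round(4),d[2])
a=YAW-np.deg2rad(8); g=t+.010*ey; print(g); delta(g+[0,0,.05],np.array([np.cos(a),np.sin(a),0]))
E
```

```text
[ 0.53928016 -0.21681613  0.1237229 ] [395.13023649 187.85614146] 0.0063 -0.1768 0.12372290409406479
[ 0.54106818 -0.20697728  0.1237229 ]
pos [ 0.5427 -0.0376  0.2124] F [ 0.1 -0.5 -1.4] shift [0.0716 0.4173 0.1435] turn [-4.000e-04  3.000e-04 -6.832e-01]
```

```bash

python3 -m creep '[[0.015,0.06,0,0,0,0],[0.015,0.09,0,0,0,0],[0.015,0.09,0,0,0,0],[0.015,0.09,0,0,0,0],[0.012,0.087,0,0,0,0],[0,0,0,0,0,-0.057],[0,0,0,0,0,-0.057],[0,0,0,0,0,-0.057],[0,0,0,0,0,-0.057],[0,0,0,0,0,-0.057],[0,0,0,0,0,-0.057],[0,0,0,0,0,-0.057],[0,0,0,0,0,-0.057],[0,0,0,0,0,-0.057],[0,0,0,0,0,-0.057],[0,0,0,0,0,-0.057],[0,0,0,0,0,-0.056],[0,0,0,0,0,0],[0,0,0,0,0,0]]' 0.2
python3 - <<'E'
from h import *
a=YAW-np.deg2rad(8); delta([.541,-.207,.126],np.array([np.cos(a),np.sin(a),0])); print(arm.observe()['joints'].round(2))
E
```

```text
clock: 19.07
position: [0.5412, -0.2071, 0.2117]
ee_rot: [-2.549, -1.833, 0.002]
force: [0.1, -0.3, 0.3]
width: 0.399
gripper_force: 0.0
pos [ 0.5412 -0.2071  0.2117] F [ 0.1 -0.3  0.3] shift [2.000e-04 0.000e+00 2.611e-01] turn [-0.001  -0.     -0.0022]
[-0.08  0.39  0.49  1.74 -0.21  1.07  0.16]
```

```bash

python3 -m creep '[[0,0,0.05,0,0,0],[0,0,0.08,0,0,0],[0,0,0.07,0,0,0],[0,0,0.045,0,0,0],[0,0,0.016,0,0,0],[0,0,0,0,0,0]]'
python3 -m creep '[[0,0,0,0,0,0],[0,0,0,0,0,0],[0,0,0,0,0,0],[0,0,0,0,0,0],[0,0,0,0,0,0]]' 1 25
python3 -m creep '[[0,0.007,0.008,0,0,0],[0,0.008,0.009,0,0,0],[0,0.008,0.009,0,0,0],[0,0,0,0,0,0]]'
python3 -m creep '[[0,0.008,0.009,0,0,0],[0,0.008,0.009,0,0,0],[0,0.008,0.009,0,0,0],[0,0,0,0,0,0]]'
```

```text
clock: 19.57
position: [0.5406, -0.2067, 0.1065]
ee_rot: [-2.547, -1.834, 0.004]
force: [-0.3, 0.6, -0.2]
width: 0.399
gripper_force: 0.0
clock: 19.98
position: [0.5416, -0.2069, 0.1087]
ee_rot: [-2.546, -1.839, -0.0]
force: [-1.6, 1.6, 0.3]
width: 0.151
gripper_force: 24.8
clock: 20.32
position: [0.5516, -0.2088, 0.0971]
ee_rot: [-2.545, -1.841, -0.001]
force: [1.4, 5.3, 0.1]
width: 0.153
gripper_force: 24.7
clock: 20.65
position: [0.5585, -0.2103, 0.0853]
ee_rot: [-2.541, -1.838, 0.002]
force: [-4.1, 9.5, -3.0]
width: 0.151
gripper_force: 24.5
```

```bash

python3 -m creep '[[0.003,0.006,0.009,0,0,0],[0.003,0.006,0.009,0,0,0],[0.002,0.004,0.008,0,0,0],[0,0,0,0,0,0],[0,0,0,0,0,0]]'
python3 - <<'E'
from h import *
s=arm.observe(); p=np.array(s['position'])-C; print(p@ex,p@ey,p[2])
E
```

```text
clock: 21.07
position: [0.5629, -0.211, 0.0744]
ee_rot: [-2.542, -1.835, 0.008]
force: [-8.4, 4.5, -5.9]
width: 0.153
gripper_force: 24.9
0.028519825879726107 -0.16678135713066 0.07442067256213844
```

```bash

python3 -m creep '[[0,-0.002,-0.002,0,0,0],[0,0,0,0,0,0],[0,0,0,0,0,0]]' 0.2
python3 -m creep '[[0,0,-0.04,0,0,0],[0,0,-0.08,0,0,0],[0,0,-0.1,0,0,0],[0,0,-0.1,0,0,0],[0,0,-0.1,0,0,0],[0,0,-0.1,0,0,0],[0,0,-0.1,0,0,0],[0,0,-0.1,0,0,0],[0,0,-0.05,0,0,0],[0,0,0,0,0,0],[0,0,0,0,0,0]]'
python3 - <<'E'
from h import *
f=snap('side','s8');snap('top','t8')
delta(barp(1.2)+.05*ez)
for th in (1.1,1.15,1.2,1.25): print(th,[proj('s8',barp(th)+s*.05*ey).round(0) for s in(1,-1)],[proj('t8',barp(th)+s*.05*ey).round(0) for s in(1,-1)])
b=cv2.imread('pics/s8.png')[90:270,250:450]; c=cv2.imread('pics/t8.png')[120:260,250:420]
b=cv2.resize(b,None,fx=2,fy=2,interpolation=cv2.INTER_CUBIC);c=cv2.resize(c,None,fx=360/140,fy=360/140,interpolation=cv2.INTER_CUBIC)[:360,:400]
cv2.imwrite('pics/s8c.png',np.hstack([b,c])[:,:800])
E
```

```text
clock: 21.32
position: [0.5669, -0.2127, 0.0777]
ee_rot: [2.546, 1.837, 0.001]
force: [0.5, 0.5, -0.7]
width: 0.322
gripper_force: 0.0
clock: 22.23
position: [0.567, -0.2126, 0.3874]
ee_rot: [2.544, 1.836, 0.004]
force: [0.7, 0.3, -1.1]
width: 0.398
gripper_force: 0.0
pos [ 0.566  -0.2118  0.3848] F [ 1.1  0.4 -0.1] shift [ 0.407  -0.1046  0.2012] turn [-0.0002 -0.     -0.067 ]
1.1 [array([329., 138.]), array([333., 157.])] [array([306., 173.]), array([349., 180.])]
1.15 [array([333., 136.]), array([337., 156.])] [array([307., 169.]), array([350., 176.])]
1.2 [array([336., 135.]), array([341., 154.])] [array([307., 165.]), array([351., 172.])]
1.25 [array([340., 134.]), array([344., 153.])] [array([308., 161.]), array([351., 167.])]
```

View pics/s8c.png

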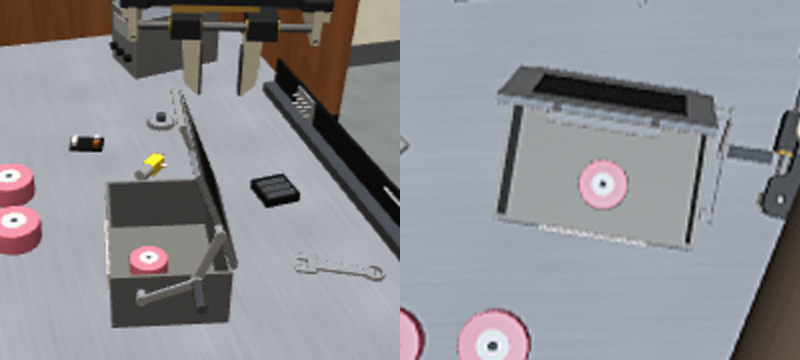

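The wheel lies flat in the case at right-panel (603,184). The knee is broken, and the bar at left-panel (174,93) to (184,130) matches a lid angle of about 1.2 rad. Moving above the bar.

```bash

python3 -m creep '[[0.06,-0.015,0,0,0,0],[0.09,-0.023,0,0,0,0],[0.09,-0.023,0,0,0,0],[0.09,-0.023,0,0,0,0],[0.077,-0.02,0.03,0,0,0],[0,0,0.05,0,0,-0.034],[0,0,0.05,0,0,-0.033],[0,0,0,0,0,0],[0,0,0,0,0,0]]' 0.2
python3 - <<'E'
from h import *
delta(barp(1.2)+[0,0,.002])
E
```

```text
clock: 23.08
position: [0.5769, -0.0442, 0.3322]
ee_rot: [-2.413, -2.009, 0.005]
force: [0.5, -0.3, 0.6]
width: 0.399
gripper_force: 0.0
pos [ 0.5769 -0.0442  0.3322] F [ 0.5 -0.3  0.6] shift [0.0008 0.0021 0.1895] turn [-0.0016  0.0004 -0.0011]
```

```bash

python3 -m creep '[[0,0.002,0.04,0,0,0],[0,0,0.06,0,0,0],[0,0,0.05,0,0,0],[0,0,0.03,0,0,0],[0,0,0.01,0,0,0],[0,0,0,0,0,0]]'
python3 -m creep '[[0,0,0,0,0,0],[0,0,0,0,0,0],[0,0,0,0,0,0],[0,0,0,0,0,0],[0,0,0,0,0,0]]' 1 12
python3 - <<'E'
from h import *
s=arm.observe(); g=np.array(s['position'])+[0,0,GO]; d=g-H; t0=np.arctan2(d[2],-(d@ex))-.0205; print(t0,np.hypot(d[2],d@ex),s['width']*92)
t=np.linspace(t0,0,18); P=np.array([barp(a) for a in t]); 
for r in np.diff(P,axis=0): print('[0,%.3f,%.3f,0,0,0]'%(r@ex/.4,-r[2]/.4),end=',')
E
```

```text
clock: 23.58
position: [0.5786, -0.0449, 0.2575]
ee_rot: [-2.414, -2.01, 0.001]
force: [-0.3, 0.3, 0.3]
width: 0.403
gripper_force: 0.0
clock: 24.0
position: [0.5788, -0.0443, 0.2581]
ee_rot: [2.412, 2.013, 0.001]
force: [-0.5, -0.3, 2.7]
width: 0.102
gripper_force: 12.0
1.2128975707321696 0.19809537662826612 9.394371372162668
[0,-0.032,0.013,0,0,0],[0,-0.031,0.015,0,0,0],[0,-0.030,0.017,0,0,0],[0,-0.029,0.019,0,0,0],[0,-0.028,0.021,0,0,0],[0,-0.026,0.023,0,0,0],[0,-0.024,0.025,0,0,0],[0,-0.022,0.027,0,0,0],[0,-0.020,0.028,0,0,0],[0,-0.018,0.030,0,0,0],[0,-0.016,0.031,0,0,0],[0,-0.014,0.032,0,0,0],[0,-0.012,0.033,0,0,0],[0,-0.009,0.034,0,0,0],[0,-0.007,0.034,0,0,0],[0,-0.004,0.034,0,0,0],[0,-0.002,0.035,0,0,0],
```

```bash

python3 -m creep '[[0,-0.032,0.013,0,0,0],[0,-0.031,0.015,0,0,0],[0,-0.030,0.017,0,0,0],[0,-0.029,0.019,0,0,0],[0,0,0,0,0,0]]'
python3 -m creep '[[0,-0.028,0.021,0,0,0],[0,-0.026,0.023,0,0,0],[0,-0.024,0.025,0,0,0],[0,-0.022,0.027,0,0,0],[0,0,0,0,0,0]]'
python3 - <<'E'
from h import *
s=arm.observe(); g=np.array(s['position'])+[0,0,GO]; d=g-H; t0=np.arctan2(d[2],-(d@ex))-.0205; print(t0,np.hypot(d[2],d@ex),s['width']*92)
E
```

```text
clock: 24.42
position: [0.5285, -0.0348, 0.2309]
ee_rot: [-2.41, -2.012, 0.002]
force: [0.5, 1.0, -2.5]
width: 0.102
gripper_force: 12.0
clock: 24.83
position: [0.4905, -0.0277, 0.1925]
ee_rot: [-2.41, -2.013, 0.001]
force: [1.3, 2.0, -3.4]
width: 0.103
gripper_force: 12.0
0.6422261678151313 0.19722887483318804 9.50998686787009
```

Forces stay small. Continuing gently.

```bash

python3 -m creep '[[0,-0.020,0.028,0,0,0],[0,-0.018,0.030,0,0,0],[0,-0.016,0.031,0,0,0],[0,-0.014,0.032,0,0,0],[0,0,0,0,0,0]]'
python3 -m creep '[[0,-0.011,0.033,0,0,0],[0,-0.008,0.034,0,0,0],[0,-0.006,0.034,0,0,0],[0,-0.003,0.025,0,0,0],[0,0,0,0,0,0]]'
python3 - <<'E'
from h import *
s=arm.observe(); g=np.array(s['position'])+[0,0,GO]; d=g-H; t0=np.arctan2(d[2],-(d@ex))-.0205; print(t0,np.hypot(d[2],d@ex),s['width']*92)
E
```

```text
clock: 25.25
position: [0.4644, -0.0229, 0.1443]
ee_rot: [-2.41, -2.014, 0.001]
force: [0.8, 4.3, -2.6]
width: 0.104
gripper_force: 12.0
clock: 25.67
position: [0.4524, -0.0208, 0.0937]
ee_rot: [-2.409, -2.012, 0.004]
force: [-3.6, 6.2, -2.2]
width: 0.105
gripper_force: 12.0
0.09488353303610918 0.19547175687989055 9.669523815656788
```

```bash

python3 -m creep '[[0,-0.001,0.014,0,0,0],[0,0,0.012,0,0,0],[0,0,0.01,0,0,0],[0,0,0.007,0,0,0],[0,0,0,0,0,0]]'
python3 -m creep '[[0,0,0.006,0,0,0],[0,0,0.004,0,0,0],[0,0,0,0,0,0],[0,0,0,0,0,0]]'
```

```text
clock: 26.08
position: [0.4513, -0.0206, 0.0772]
ee_rot: [-2.408, -2.011, 0.005]
force: [-7.3, 5.9, -2.2]
width: 0.103
gripper_force: 12.0
clock: 26.42
position: [0.4512, -0.0209, 0.074]
ee_rot: [-2.408, -2.011, 0.005]
force: [-10.0, 4.2, 8.2]
width: 0.104
gripper_force: 12.0
```

```bash

python3 -m creep '[[0,0,0,0,0,0],[0,0,0,0,0,0],[0,0,0,0,0,0]]' 0.5
python3 -m creep '[[0,0,-0.03,0,0,0],[0,0,-0.07,0,0,0],[0,0,-0.09,0,0,0],[0,-0.03,-0.09,0,0,0],[0,-0.05,-0.09,0,0,0],[0.05,-0.03,-0.05,0,0,0],[0.08,0,0,0,0,0],[0.08,0,0,0,0,0],[0.08,0,0,0,0,0],[0.08,0,0,0,0,0],[0,0,0,0,0,0],[0,0,0,0,0,0]]'
python3 - <<'E'
from h import *
for n,b in(('side',(290,175,375,270)),('top',(280,140,400,235))):
    f=snap(n,n+'9')[:,:,::-1].astype(int); o=cv2.imread(f'pics/{n}0.png').astype(int); x0,y0,x1,y1=b
    d=np.abs(f-o).max(2)[y0:y1,x0:x1]; ys,xs=np.where(d>30); print(n,len(xs),(xs.min()+x0,xs.max()+x0,ys.min()+y0,ys.max()+y0) if len(xs) else '')
delta([0,0,0])
E
```

```text
clock: 26.67
position: [0.4546, -0.022, 0.0743]
ee_rot: [2.411, 2.012, 0.002]
force: [-0.0, 0.5, 0.8]
width: 0.239
gripper_force: 0.0
clock: 27.67
position: [0.4369, 0.1334, 0.2419]
ee_rot: [2.408, 2.016, 0.001]
force: [-0.7, -0.3, -0.6]
width: 0.252
gripper_force: 0.0
side 45 (np.int64(290), np.int64(329), np.int64(175), np.int64(227))
top 0 
pos [0.4365 0.131  0.2418] F [ 0.  -1.7 -0.1] shift [-0.5178 -1.015   0.6513] turn [ 0.0002  0.0003 -0.0004]
```

```bash

python3 -m creep '[[0.09,0,-0.02,0,0,0],[0.09,0,0,0,0,0],[0.09,0,0,0,0,0],[0.09,0,0,0,0,0],[0,0,0,0,0,0]]'
python3 - <<'E'
from h import *
f=snap('side','sA')[:,:,::-1].astype(int); o=cv2.imread('pics/side0.png').astype(int)
d=np.abs(f-o).max(2); ys,xs=np.where(d[175:270,285:375]>25); print(len(xs),sorted(zip(xs+285,ys+175))[:60])
for a in('f','o'): print((f if a=='f' else o)[218:232,325,0])
E
```

```text
clock: 28.18
position: [0.4621, 0.2798, 0.2495]
ee_rot: [-2.405, -2.018, -0.004]
force: [0.8, 1.2, 0.2]
width: 0.25
gripper_force: 0.0
109 [(np.int64(285), np.int64(175)), (np.int64(285), np.int64(176)), (np.int64(285), np.int64(177)), (np.int64(285), np.int64(178)), (np.int64(285), np.int64(179)), (np.int64(285), np.int64(180)), (np.int64(285), np.int64(181)), (np.int64(285), np.int64(182)), (np.int64(285), np.int64(183)), (np.int64(285), np.int64(184)), (np.int64(285), np.int64(185)), (np.int64(285), np.int64(186)), (np.int64(285), np.int64(187)), (np.int64(286), np.int64(175)), (np.int64(286), np.int64(176)), (np.int64(286), np.int64(177)), (np.int64(286), np.int64(178)), (np.int64(286), np.int64(179)), (np.int64(286), np.int64(180)), (np.int64(286), np.int64(181)), (np.int64(286), np.int64(182)), (np.int64(286), np.int64(183)), (np.int64(286), np.int64(184)), (np.int64(286), np.int64(185)), (np.int64(286), np.int64(186)), (np.int64(286), np.int64(187)), (np.int64(287), np.int64(175)), (np.int64(287), np.int64(176)), (np.int64(287), np.int64(177)), (np.int64(287), np.int64(178)), 
[... 375 characters left out ...]
4(177)), (np.int64(288), np.int64(178)), (np.int64(288), np.int64(179)), (np.int64(288), np.int64(180)), (np.int64(288), np.int64(181)), (np.int64(288), np.int64(182)), (np.int64(288), np.int64(183)), (np.int64(288), np.int64(184)), (np.int64(288), np.int64(185)), (np.int64(288), np.int64(186)), (np.int64(289), np.int64(175)), (np.int64(289), np.int64(176)), (np.int64(289), np.int64(177)), (np.int64(289), np.int64(178)), (np.int64(289), np.int64(179)), (np.int64(289), np.int64(180)), (np.int64(289), np.int64(181)), (np.int64(289), np.int64(182)), (np.int64(289), np.int64(183))]
[154 155 155 156 156 155 163  83  65 130  81  58  56  55]
[152 154 154 155 156 154 160  82  77 130  81  57  55  55]
```

The differences are where the wheel used to stand, at (285,180). The lid and stay look the same as at the start, so the case is shut.

```bash
python3 -c "
from cell import arm
print(arm.sign_off())"
```

```text
the job is handed in; nothing more can be done
None
```

The job is handed in: I locked the stay with the lid up, laid the 56 mm pink wheel flat in the case, broke the knee and lowered the lid by hand until shut, in about 28 s; the final images show the lid and stay as at the start, but no verdict came back at hand-in.

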